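# Clamp the brass bushing in the bench vise

## Robot

A 6-joint arm with a two-finger parallel gripper is mounted at the origin on the work surface. World frame = base frame: x ahead of the robot, y to its left, z up, the work surface at z = 0. Lengths are in m, angles in degrees, forces in N, time in s.
With the tool pointing down it reaches from about 0.375 to 0.9 m from the base axis. Payload 3.1 kg.
Tool frame: the origin (TCP) lies between the finger pads; the fingertips stand 11 mm ahead of it and the grasp point (between the pads) lies 8 mm behind it; z points along the fingers, y is the line along which they close (so a half turn about z gives the same grasp; the last joint's range is limited). The gripper opens to 87 mm and grips with 3 to 60 N. Pads are 19 mm wide; open, the fingers measure 117 mm over their backs; the gripper's body (75 mm by 190 mm) begins 51 mm behind the grasp point.
Start: joints at [-87.519, 30.224, 82.088, -0, 67.689, -10.227], TCP at [0.138, -0.61, 0.234] pointing down, gripper open.
Joint ranges: [-176.69, 176.69], [-43.24, 126.21], [12.49, 139.97], [-82, 262], [0, 151.66], [-163.58, 163.58]. Speed limits (degrees/s): [159.86, 159.86, 180, 180, 180, 180].

## Interface

Orientations are given as a 3x3 rotation matrix whose columns are the frame's x, y, z axes.
In Python, from rig import bot, viewer, workorder, nets gives the robot as it stands. The module is installed in compiled form; this text tells all that it offers.
- The arm moves only by the tool move_arm, never from a script. Its argument "increments" is a list of rows, each a list of 7 numbers: the shift along the tool's x, y, z normalised to -1 to 1, where 1 is 0.3 m, then the turn, a rotation vector about the tool's x, y, z normalised to -1 to 1, where 1 is pi rad, then the opening, from 0 (shut) to 1 (fully open). In form: [[tx, ty, tz, wx, wy, wz, grip], ...]. A call has 1 to 10 rows; each row is the pose to reach, as a shift and turn from the pose commanded when the call began, along the tool's axes at that moment, turning the shorter way round; what a row does not reach only later rows make up. A row lasts 1/12 s, in which the tool goes at most 41.7 mm and 7.16 degrees, less where a joint would pass 70% of its speed; a pose out of reach is approached as far as the arm can. A call with a number of a shift or a turn outside -1 to 1 is refused whole. A call with a gripper value outside its range is refused whole. The fingers move at their own pace and stop on an object; the grip force is fixed at half the most. Time passes only in rows, so rows that repeat a pose let the fingers close. It gives the time, the measured TCP pose, the force, the opening and the grip force at its end, in the units of the state.
- bot.read_state(): the state, without advancing time (a new reading comes with each control period).
- viewer.capture(name): name is "scene" or "top" or "wrist"; returns a dict with "image" (400x640x3 uint8, blue, green, red), "K" (3x3 intrinsics, pixels), "eye" and "orientation" of the camera in the world. Camera axes: x right, y up, looking along -z (the intrinsics and any distortion apply to the point x, -y, -z); pixel columns grow to the right and rows downward; lengths in m; the calibration is good to about 2 mm. A picture is of the moment at which its call begins. There is no depth.
- workorder.hand_in(): hands the job in; it is judged then, once.
Trained networks look in the newest picture that a camera, given by its name, has taken for a name from the list of things; names that differ only in an ending like _2 or _b are one class to them, and where a whole thing is asked for, a point or a joint stands for the part that bears it (a point fixed in the world has none). Each returns a list of dicts, best first, with "conf" (0 to 1); they miss things now and then, are a little off and sometimes report something else, mostly with a low value. They report only what shows in the picture. A call takes as long as a camera call.
- nets.find_in(camera, thing): "location" ([column, row] in pixels, amid what is visible of it).
The state is a dict: "time_s": time; "joint_positions": joint angles; "qvel": joint speeds; "tau": joint torques, N m; "position": TCP position; "tcp_rot": TCP orientation; "force": force on the tool from outside, world axes, zero at the start; "moment": the same for the moment, N m; "opening": opening from 0.0 (shut) to 1.0 (fully open); "grasp_force": force on a finger pad.
Only numpy, scipy, OpenCV 4.12 (cv2) and the standard library are available. Lean on these libraries where they do the work, as an engineer would, in place of code of your own. Each camera call takes 0.05 s, during which the arm holds its last target. There are 200 camera calls.

## Task

Stand the brass bushing upright on the bed of the blue vise, between the two jaws, and let go of it. Then push the sliding jaw (the one with the yellow lug) along until you feel it come up firm, so that the bushing is held tight between both jaws; stop pushing then, do not ram it. Leave the steel and the black bushing where they stand.

Things in the scene. Friction and masses are not known exactly. Their poses are not given: they have to be found in the camera images.
- brass_bushing_center (a point): Centre (half-way up) of the brass-coloured bushing: a loose upright tube, 40 mm outside diameter, 24 mm bore, 50 mm high, about 260 g, standing on end on the table. z is its axis (up).
- steel_bushing_center (a point): Centre of the bare steel bushing, same size and stance as the brass one (240 g). To be left alone.
- black_bushing_center (a point): Centre of the black plastic bushing, same size and stance as the brass one (100 g). To be left alone.
- vise: Low blue quick-slide bench vise, fixed to the table. Origin mid-underside, on the table; x runs along the bed from the sliding to the fixed jaw, z up. The flat steel bed is 250 mm long (x), 90 mm wide (y), its top 45 mm above the origin. Two flanges 12 mm thick, 50 mm long, centred at x = 75 and -75 mm, reach out to y = 75 mm either side. Nothing but the jaws stands on the bed.
- fixed_jaw: Fixed jaw at the far end of the bed: a block 35 mm thick (x), 80 mm wide (y) and 38 mm high. Origin at the middle of its underside, on the bed; axes as the vise's. Its flat clamping face lies 17.5 mm from the origin towards the sliding jaw (-x).
- sliding_jaw: Sliding jaw: block 32 mm thick (x), 80 mm wide (y), 38 mm high. Origin mid-underside, on the bed; axes as the vise's. Its flat clamping face lies 16 mm from the origin in +x, its flat back 16 mm in -x. It slides along the vise's x only, starts with 70 to 85 mm between the clamping faces and closes in +x. Sliding takes about 4 N, with a bushing in front 6 to 9 N (slowly); it stays where left.
- jaw_back (a point): Point on the sliding jaw's flat back, 25 mm above the bed, where to push it in +x; axes as the vise's. A yellow lug, 14 mm thick, 56 mm wide, flush with this back, rises to 55 mm above the bed; the bed behind is free. The jaw pushes a bushing along the bed up to the fixed jaw, then stops hard: a push of 15 to 25 N in all clamps it well; over 100 N is ramming.

How it is judged:
By the outcome, as a careful person would: the job done as asked, in the order asked, and still so for the second after the job is handed in, with the robot touching nothing.
It also fails if it takes over 48 s, if anything falls off the work surface, if the arm or the gripper's body presses on something with over 40 N, if the wrist force passes 120 N, or if a joint passes its speed limit or range.

## Working session

There is one attempt and no reset: what is moved stays moved. The work goes in short steps, Python scripts to look and compute and a tool call to move; the robot and the scene stay as the last step left them, time stands still between calls to the robot, and variables do not carry over. Pictures are saved under pics/ and viewed, at most 10 in all, crops included, and the job is handed in when it is done.

Besides the shell and the picture viewer there is one more tool, called after ">>>" as name([rows], argument=value, ...), one row to a line, values as JSON. move_arm: Moves the arm, as the interface text tells. Its arguments: {"type":"object","properties":{"increments":{"type":"array"}},"required":["increments"]}

```bash
mkdir -p pics
cat > h.py <<'E'
import numpy as np, cv2
from rig import bot, viewer, workorder, nets
def ray(c,px):
    K=c["K"]; d=np.linalg.inv(K)@np.array([px[0],px[1],1.]); R=np.array(c["orientation"])
    return np.array(c["eye"]), R@np.array([d[0],-d[1],-d[2]])
def onz(c,px,z):
    e,d=ray(c,px); return e+d*(z-e[2])/d[2]
def tri(c1,p1,c2,p2):
    A=[];b=[]
    for c,p in((c1,p1),(c2,p2)):
        e,d=ray(c,p); d=d/np.linalg.norm(d); P=np.eye(3)-np.outer(d,d); A.append(P);b.append(P@e)
    return np.linalg.solve(sum(A),sum(b))
def proj(c,X):
    p=np.array(c["orientation"]).T@(np.array(X)-c["eye"]); p=np.array([p[0],-p[1],-p[2]]); q=c["K"]@p; return q[:2]/q[2]
E
python3 - <<'E'
from h import *
np.set_printoptions(precision=4,suppress=True)
for n in("scene","top"):
    c=viewer.capture(n); cv2.imwrite(f"pics/{n}0.png",c["image"]); print(n,c["K"],c["eye"],c["orientation"],[k for k in c])
    for t in("brass_bushing_center","steel_bushing_center","black_bushing_center","vise","fixed_jaw","sliding_jaw","jaw_back"):
        print(t,[(np.round(x["location"],1),round(x["conf"],2),onz(c,x["location"],.025 if "bush" in t else .065)) for x in nets.find_in(n,t)[:3]])
s=bot.read_state();print(s["tcp_rot"],s["position"],s["opening"])
E
```

```text
scene [[511.9627   0.     321.0969]
 [  0.     511.9627 207.854 ]
 [  0.       0.       1.    ]] [ 1.1313 -0.0721  0.8919] [[ 0.0483 -0.8296  0.5563]
 [ 0.9988  0.0395 -0.0279]
 [ 0.0012  0.557   0.8305]] ['image', 'K', 'eye', 'orientation']
brass_bushing_center [(array([194.7, 173.9]), 0.92, array([ 0.4507, -0.308 ,  0.025 ])), (array([277.8, 165.9]), 0.59, array([ 0.4374, -0.131 ,  0.025 ]))]
steel_bushing_center [(array([276.9, 170.8]), 0.74, array([ 0.4507, -0.1329,  0.025 ]))]
black_bushing_center [(array([243. , 231.4]), 0.58, array([ 0.5993, -0.1999,  0.025 ]))]
vise [(array([423.3, 234. ]), 0.89, array([0.6457, 0.1448, 0.065 ]))]
fixed_jaw [(array([445.3, 255.3]), 0.86, array([0.6927, 0.1779, 0.065 ]))]
sliding_jaw [(array([417.6, 210.3]), 0.87, array([0.592 , 0.1423, 0.065 ])), (array([422.5, 234.1]), 0.4, array([0.6458, 0.1433, 0.065 ]))]
jaw_back [(array([415.6, 210.3]), 0.91, array([0.5918, 0.1385, 0.065 ]))]
top [[476.2502   0.     311.3578]
 [  0.     476.2502 195.3168]
 [  0.       0.       1.    ]] [ 0.4832 -0.0612  1.1709] [[ 0.0134  0.9969 -0.077 ]
 [-0.9998  0.0122 -0.0155]
 [-0.0145  0.0772  0.9969]] ['image', 'K', 'eye', 'orientation']
brass_bushing_center [(array([423.8, 251.1]), 0.67, array([ 0.4416, -0.3132,  0.025 ]))]
steel_bushing_center [(array([347.9, 246.6]), 0.67, array([ 0.4498, -0.1324,  0.025 ]))]
black_bushing_center [(array([380.1, 184.1]), 0.46, array([ 0.6009, -0.2089,  0.025 ]))]
vise [(array([234.2, 179.9]), 0.56, array([0.6026, 0.1371, 0.065 ]))]
fixed_jaw [(array([217.1, 140.1]), 0.74, array([0.6964, 0.1799, 0.065 ]))]
sliding_jaw [(array([231.6, 184.4]), 0.84, array([0.5919, 0.1429, 0.065 ]))]
jaw_back [(array([231.4, 184.1]), 0.9, array([0.5926, 0.1434, 0.065 ]))]
[[ 0.9755  0.22    0.    ]
 [ 0.22   -0.9755 -0.0001]
 [-0.      0.0001 -1.    ]] [ 0.1375 -0.6097  0.2336] 1.0033464677656498
```

View pics/top0.png

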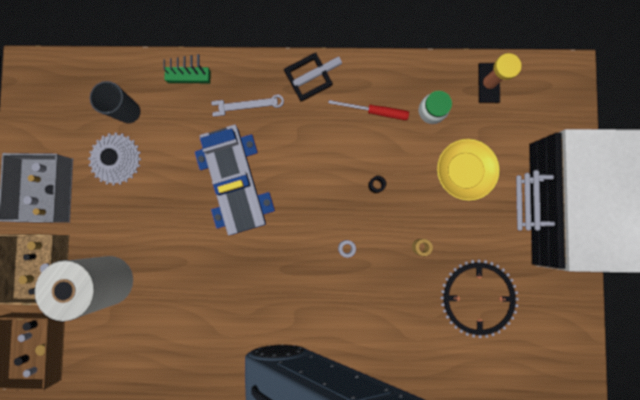

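View pics/scene0.png

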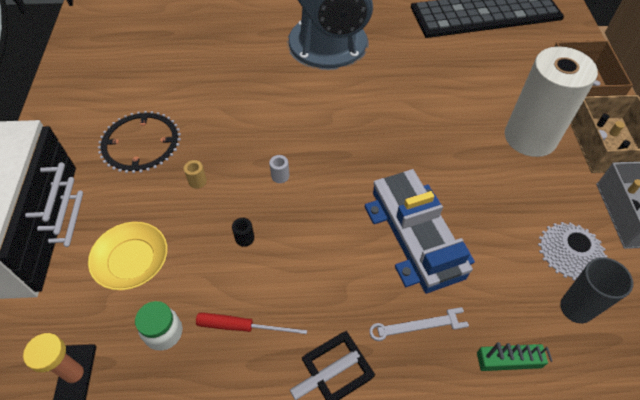

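Both views agree. Brass is at about (424,247) top and (194,174) scene, and the vise at lower right has its fixed jaw far from the base. Next I move over the brass bushing, turning roughly to the vise yaw.

>>> move_arm([
  [1.0,-0.6,0.13,0,0,-0.04,1],
  [1.0,-0.6,0.13,0,0,-0.04,1],
  [1.0,-0.6,0.13,0,0,-0.04,1],
  [1.0,-0.6,0.13,0,0,-0.04,1],
  [1.0,-0.6,0.13,0,0,-0.04,1],
  [1.0,-0.6,0.13,0,0,-0.04,1],
  [1.0,-0.6,0.13,0,0,-0.04,1],
  [1.0,-0.6,0.13,0,0,-0.04,1],
  [1.0,-0.6,0.13,0,0,-0.04,1],
  [1.0,-0.6,0.13,0,0,-0.04,1],
])

```text
time_s: 1.63
position: [0.3928, -0.3642, 0.1941]
tcp_rot: [[0.938, 0.346, -0.0], [0.346, -0.938, 0.002], [0.001, -0.002, -1.0]]
force: [-1.2, 0.5, -0.3]
opening: 1.001
grasp_force: 0.0
```

```bash
cat > b.py <<'E'
from h import *
import sys
np.set_printoptions(precision=4,suppress=True)
def tgt(X):
    s=bot.read_state(); R=np.array(s["tcp_rot"]); print("pos",s["position"],"x-yaw",np.degrees(np.arctan2(R[1,0],R[0,0])),"t",s["time_s"])
    print("to",X,"inc",R.T@(np.array(X)-s["position"])/.3)
E
python3 - <<'E'
from b import *
c=viewer.capture("wrist"); cv2.imwrite("pics/w1.png",c["image"]); print(c["eye"],c["orientation"])
for t in("brass_bushing_center",): print([(x["location"],x["conf"],onz(c,x["location"],.025)) for x in nets.find_in("wrist",t)])
tgt([.45,-.31,.15])
E
```

```text
[ 0.4689 -0.337   0.3462] [[ 0.3463  0.8977  0.2725]
 [-0.9381  0.3319  0.0989]
 [-0.0016 -0.2899  0.9571]]
[([274.4, 98.7], 0.88, array([ 0.4514, -0.2977,  0.025 ]))]
pos [ 0.391  -0.3679  0.1947] x-yaw 20.04321909765783 t 1.7333
to [0.45, -0.31, 0.15] inc [ 0.2508 -0.1139  0.1487]
```

View pics/w1.png

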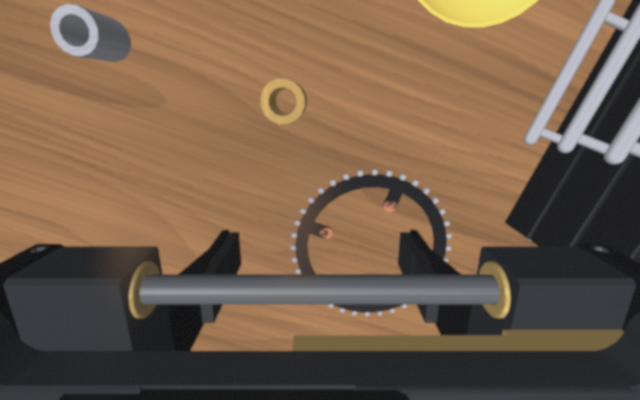

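Brass ring top at about (283,101), steel at (75,30) upper left, bowl at upper right, and the fingers frame the bottom.

Run:
```python
from b import *
c=viewer.capture("wrist")
for p in((283.5,101),): print(onz(c,p,.05))
im=cv2.GaussianBlur(c["image"],(3,3),0)[70:135,250:320]
k=cv2.HoughCircles(cv2.cvtColor(im,cv2.COLOR_BGR2GRAY),cv2.HOUGH_GRADIENT,1,50,param1=100,param2=15,minRadius=17,maxRadius=27)
print(k); 
for q in ([] if k is None else k[0]): 
    X=onz(c,(q[0]+250,q[1]+70),.05); print(X, "R mm",q[2]/476*(c["eye"][2]-.05)*1000)
    tgt([X[0],X[1],.15])
t=viewer.capture("top"); s=viewer.capture("scene")
a=nets.find_in("top","brass_bushing_center");b=nets.find_in("scene","brass_bushing_center")
print([(x["location"],x["conf"]) for x in a+b]); 
if a and b: print(tri(t,a[0]["location"],s,b[0]["location"]))
```

```text
[ 0.452 -0.313  0.05 ]
[[[27.5 27.5 22.2]]]
[ 0.453  -0.3072  0.05  ] R mm 13.834873776100464
pos [ 0.3905 -0.3687  0.1948] x-yaw 19.943456782711184 t 1.7833
to [np.float64(0.4530097528244333), np.float64(-0.3071724129103413), 0.15] inc [ 0.2658 -0.122   0.149 ]
[([420.9, 250.4], 0.62), ([191.2, 172.9], 0.84)]
[ 0.4433 -0.3125  0.0191]
```

>>> move_arm([
  [0.257,-0.109,0.15,0,0,0,1],
  [0.257,-0.109,0.15,0,0,0,1],
  [0.257,-0.109,0.15,0,0,0,1],
  [0.257,-0.109,0.15,0,0,0,1],
  [0.257,-0.109,0.15,0,0,0,1],
  [0.257,-0.109,0.15,0,0,0,1],
  [0.257,-0.109,0.15,0,0,0,1],
])

```text
time_s: 2.57
position: [0.4516, -0.3128, 0.1505]
tcp_rot: [[0.941, 0.339, 0.001], [0.339, -0.941, -0.002], [0.0, 0.002, -1.0]]
force: [0.5, -0.8, 0.2]
opening: 0.996
grasp_force: 0.0
```

Run:
```python
from b import *
c=viewer.capture("wrist"); 
s=bot.read_state()
im=c["image"].copy()
p0=proj(c,[*s["position"][:2],.05]);p1=proj(c,[.452,-.311,.05]);print(p0,p1)
for X in([.452,-.311,.05],):
    pts=np.array([proj(c,[X[0]+.02*np.cos(a),X[1]+.02*np.sin(a),.05]) for a in np.linspace(0,6.283,40)]); cv2.polylines(im,[pts.astype(int)],True,(0,255,0),1)
cv2.imwrite("pics/w2.png",im)
print([(x["location"],x["conf"],onz(c,x["location"],.025)) for x in nets.find_in("wrist","brass_bushing_center")])
tgt([.452,-.311,.033])
```

```text
[318.0182 199.0931] [316.2762 197.8933]
[]
pos [ 0.4516 -0.3125  0.1504] x-yaw 19.8068467329533 t 2.6667
to [0.452, -0.311, 0.033] inc [ 0.0029 -0.0049  0.3913]
```

View pics/w2.png

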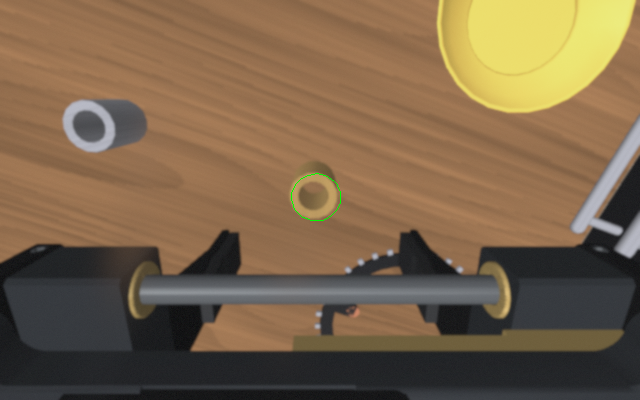

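The overlay circle sits on the brass ring (315,197). Descend and grip.

>>> move_arm([
  [0,-0.004,0.1,0,0,0,1],
  [0,-0.004,0.2,0,0,0,1],
  [0,-0.004,0.28,0,0,0,1],
  [0,-0.004,0.35,0,0,0,1],
  [0,-0.004,0.4,0,0,0,1],
  [0,-0.004,0.42,0,0,0,1],
  [0,-0.004,0.425,0,0,0,1],
  [0,-0.004,0.425,0,0,0,1],
  [0,-0.004,0.425,0,0,0,0.3],
  [0,-0.004,0.425,0,0,0,0.3],
])

```text
time_s: 3.5
position: [0.4521, -0.3107, 0.0232]
tcp_rot: [[0.94, 0.34, 0.002], [0.34, -0.94, -0.002], [0.001, 0.002, -1.0]]
force: [1.1, 0.1, 0.5]
opening: 0.917
grasp_force: 0.0
```

>>> move_arm([
  [0,0,0,0,0,0,0.2],
  [0,0,0,0,0,0,0.2],
  [0,0,0,0,0,0,0.2],
  [0,0,0,0,0,0,0.2],
  [0,0,0,0,0,0,0.2],
  [0,0,0,0,0,0,0.2],
  [0,0,0,0,0,0,0.2],
  [0,0,0,0,0,0,0.2],
  [0,0,0,0,0,0,0.2],
  [0,0,0,0,0,0,0.2],
])

```text
time_s: 4.33
position: [0.4511, -0.3093, 0.022]
tcp_rot: [[0.94, 0.34, -0.001], [0.34, -0.94, 0.001], [-0.0, -0.001, -1.0]]
force: [-0.2, 2.4, 2.5]
opening: 0.454
grasp_force: 30.0
```

>>> move_arm([
  [0,0,-0.08,0,0,0,0.2],
  [0,0,-0.2,0,0,0,0.2],
  [0,0,-0.33,0,0,0,0.2],
  [0.1,-0.15,-0.46,0,0,0,0.2],
  [0.16,-0.26,-0.55,0,0,0,0.2],
  [0.22,-0.37,-0.6,0,0,0,0.2],
  [0.28,-0.48,-0.6,0,0,0,0.2],
  [0.34,-0.59,-0.6,0,0,0,0.2],
  [0.4,-0.7,-0.6,0,0,0,0.2],
  [0.46,-0.8,-0.6,0,0,0,0.2],
])

```text
time_s: 5.17
position: [0.4984, -0.0424, 0.2022]
tcp_rot: [[0.94, 0.34, 0.001], [0.34, -0.94, -0.001], [0.001, 0.001, -1.0]]
force: [0.4, -0.3, -2.4]
opening: 0.453
grasp_force: 30.0
```

>>> move_arm([
  [0.06,-0.1,0,0,0,0,0.2],
  [0.12,-0.2,0,0,0,0,0.2],
  [0.18,-0.3,0,0,0,0,0.2],
  [0.23,-0.38,0,0,0,0,0.2],
  [0.26,-0.43,0,0,0,0,0.2],
  [0.275,-0.455,0,0,0,0,0.2],
  [0.275,-0.458,0,0,0,0,0.2],
  [0.275,-0.458,0,0,0,0,0.2],
  [0.275,-0.458,0,0,0,0,0.2],
  [0.275,-0.458,0,0,0,0,0.2],
])

```text
time_s: 6.0
position: [0.529, 0.1119, 0.2019]
tcp_rot: [[0.941, 0.339, -0.0], [0.339, -0.941, -0.0], [-0.001, 0.0, -1.0]]
force: [0.4, -0.4, -3.1]
opening: 0.459
grasp_force: 30.0
```

Run:
```python
from b import *
c=viewer.capture("wrist"); cv2.imwrite("pics/w3.png",c["image"])
np.savez("w3.npz",**c)
for t in("fixed_jaw","sliding_jaw","vise","jaw_back"): print(t,[(x["location"],x["conf"],onz(c,x["location"],.083)) for x in nets.find_in("wrist",t)])
s=bot.read_state();print(s["position"],s["tcp_rot"],s["opening"],s["grasp_force"])
```

```text
fixed_jaw []
sliding_jaw [([307.6, 105.3], 0.72, array([0.5948, 0.1449, 0.083 ]))]
vise [([312.5, 102.7], 0.56, array([0.5981, 0.1419, 0.083 ]))]
jaw_back [([309.2, 104.7], 0.72, array([0.5957, 0.1439, 0.083 ])), ([319.3, 250.9], 0.32, array([0.4766, 0.0922, 0.083 ]))]
[0.5292 0.1126 0.2021] [[ 0.9406  0.3395  0.0001]
 [ 0.3395 -0.9406 -0.0001]
 [ 0.0001  0.0001 -1.    ]] 0.4539229946117458 29.995823989156634
```

View pics/w3.png

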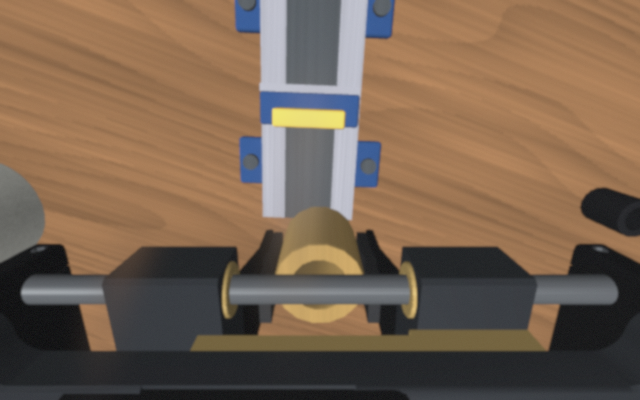

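The view shows the sliding jaw with its front top edge near (262,92)-(359,96), the lug at (309,118) and the bed end at row 216. The fixed jaw is out of frame, and the bushing is held upright.

Run:
```python
from b import *
c=dict(np.load("w3.npz"))
for n,a,b,z in(("jawfront",(262,91.5),(359,96),.083),("bedend",(263,216.5),(352,217),.045),("bedL",(260,33),(263,205),.045),("bedR",(365,40),(352,205),.045),("lugback",(272,127),(344,129),.1),("lugfront",(272,109),(345,112),.1)):
    A,B=onz(c,a,z),onz(c,b,z); d=B-A; print(n,A,B,np.linalg.norm(d)*1e3,np.degrees(np.arctan2(d[1],d[0])))
im=cv2.resize(c["image"][0:230,220:420],None,fx=2.6,fy=2.6,interpolation=cv2.INTER_CUBIC); cv2.imwrite("pics/w3c.png",im)
```

```text
jawfront [0.5925 0.1825 0.083 ] [0.6155 0.1087 0.083 ] 77.23455612314697 -72.68097775955901
bedend [0.4753 0.1524 0.045 ] [0.5055 0.0673 0.045 ] 90.24645262396399 -70.5046318025049
bedL [0.6363 0.2042 0.045 ] [0.4871 0.156  0.045 ] 156.7441314751818 -162.07322005234832
bedR [0.6619 0.1169 0.045 ] [0.5174 0.072  0.045 ] 151.33182538005653 -162.72861365359685
lugback [0.571 0.165 0.1  ] [0.5884 0.1124 0.1   ] 55.321166258532074 -71.71349234971194
lugfront [0.5838 0.169  0.1   ] [0.6005 0.1163 0.1   ] 55.255144847054886 -72.42655013195386
```

View pics/w3c.png

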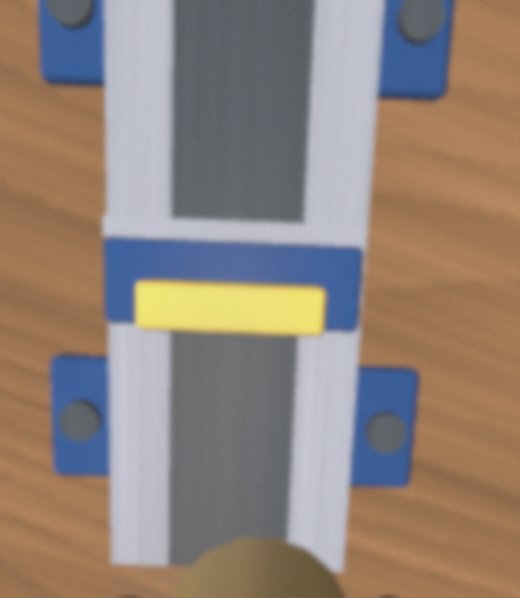

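Vise yaw is about 17.6°, the jaw's back is at about (0.580,0.139), and the gap middle is about (0.647,0.160). I move above it and check the fixed jaw.

>>> move_arm([
  [0.07,-0.003,0,0,0,0.003,0.2],
  [0.15,-0.006,0,0,0,0.006,0.2],
  [0.24,-0.01,0,0,0,0.01,0.2],
  [0.32,-0.014,0,0,0,0.0125,0.2],
  [0.38,-0.016,0,0,0,0.0125,0.2],
  [0.41,-0.016,0,0,0,0.0125,0.2],
  [0.42,-0.016,0,0,0,0.0125,0.2],
  [0.42,-0.016,0,0,0,0.0125,0.2],
  [0.42,-0.016,0,0,0,0.0125,0.2],
])

```text
time_s: 7.0
position: [0.6446, 0.1603, 0.2016]
tcp_rot: [[0.953, 0.303, -0.002], [0.303, -0.953, -0.0], [-0.002, -0.0, -1.0]]
force: [-1.0, -0.9, -2.3]
opening: 0.457
grasp_force: 30.0
```

Run:
```python
from b import *
c=viewer.capture("wrist"); np.savez("w4.npz",**c)
im=c["image"].copy()
u=np.array([np.cos(np.radians(17.6)),np.sin(np.radians(17.6)),0]); v=np.array([-u[1],u[0],0]); B=np.array([.5797,.1387,0])
def L(a,b,z,col):
    for s in(a,): pass
    cv2.line(im,*[tuple(int(round(q)) for q in proj(c,B+u*a+v*y+[0,0,z])) for y in(-.04,.04)],col,1)
for g,col in((.070,(0,0,255)),(.085,(0,255,0))): L(.032+g,0,.083,col)
L(.032+.0775+.035,0,.083,(255,0,255))
cv2.imwrite("pics/w4.png",im)
for t in("fixed_jaw","sliding_jaw"): print(t,[(x["location"],x["conf"],onz(c,x["location"],.083)) for x in nets.find_in("wrist",t)])
tgt(B+u*.071+[0,0,.1])
```

```text
fixed_jaw [([319.0, 127.9], 0.86, array([0.6972, 0.1767, 0.083 ])), ([350.5, 221.2], 0.43, array([0.6277, 0.125 , 0.083 ]))]
sliding_jaw [([347.7, 221.9], 0.94, array([0.6263, 0.1271, 0.083 ]))]
pos [0.6448 0.1603 0.202 ] x-yaw 17.639853001784772 t 7.15
to [0.6474 0.1602 0.1   ] inc [0.0084 0.0032 0.3401]
```

View pics/w4.png

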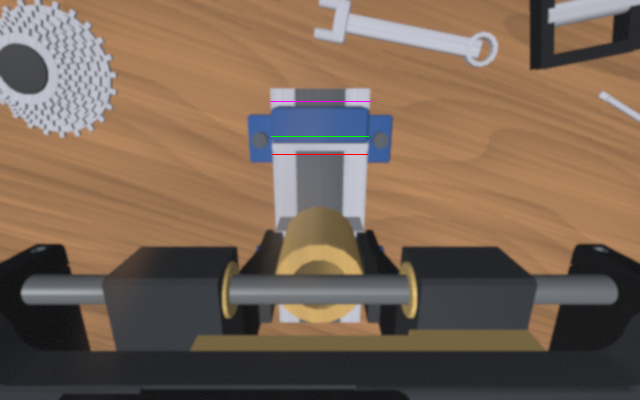

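The yaw is aligned. The fixed jaw's front edge lies between the 70 and 85 mm lines (rows 154 and 137), so the gap is about 77 mm and the bushing is well inside it. Lower it.

>>> move_arm([
  [0.008,0,0.07,0,0,0,0.2],
  [0.008,0,0.16,0,0,0,0.2],
  [0.008,0,0.25,0,0,0,0.2],
  [0.008,0,0.33,0,0,0,0.2],
  [0.008,0,0.39,0,0,0,0.2],
  [0.008,0,0.42,0,0,0,0.2],
  [0.008,0,0.435,0,0,0,0.2],
  [0.008,0,0.44,0,0,0,0.2],
  [0.008,0,0.44,0,0,0,0.2],
  [0.008,0,0.44,0,0,0,0.2],
])

```text
time_s: 7.98
position: [0.6493, 0.1616, 0.0715]
tcp_rot: [[0.953, 0.303, 0.003], [0.303, -0.953, 0.0], [0.003, 0.001, -1.0]]
force: [0.2, 0.6, -2.9]
opening: 0.455
grasp_force: 30.0
```

>>> move_arm([
  [0,0,0.004,0,0,0,0.2],
  [0,0,0.008,0,0,0,0.2],
  [0,0,0.008,0,0,0,0.2],
  [0,0,0.008,0,0,0,0.2],
])

```text
time_s: 8.32
position: [0.6483, 0.1615, 0.068]
tcp_rot: [[0.953, 0.303, 0.0], [0.303, -0.953, 0.0], [0.0, 0.0, -1.0]]
force: [-1.2, -0.9, -2.5]
opening: 0.457
grasp_force: 30.0
```

>>> move_arm([
  [0,0,0.003,0,0,0,0.2],
  [0,0,0.005,0,0,0,0.2],
  [0,0,0.005,0,0,0,0.2],
  [0,0,0.005,0,0,0,0.2],
])

```text
time_s: 8.65
position: [0.6485, 0.1615, 0.067]
tcp_rot: [[0.953, 0.303, 0.001], [0.303, -0.953, 0.0], [0.001, 0.0, -1.0]]
force: [-1.8, 0.1, 4.7]
opening: 0.456
grasp_force: 30.0
```

Contact. Release, then lift clear.

>>> move_arm([
  [0,0,0,0,0,0,0.55],
  [0,0,0,0,0,0,0.7],
  [0,0,0,0,0,0,0.8],
  [0,0,0,0,0,0,0.8],
  [0,0,0,0,0,0,0.8],
  [0,0,0,0,0,0,0.8],
  [0,0,-0.05,0,0,0,0.8],
  [0,0,-0.12,0,0,0,0.8],
  [0,0,-0.22,0,0,0,0.8],
  [0,0,-0.32,0,0,0,0.8],
])

```text
time_s: 9.48
position: [0.6474, 0.1614, 0.162]
tcp_rot: [[0.953, 0.303, -0.003], [0.303, -0.953, -0.0], [-0.003, -0.001, -1.0]]
force: [0.4, 0.8, 0.2]
opening: 0.8
grasp_force: 0.0
```

Run:
```python
from b import *
s=bot.read_state();print(s["position"],s["opening"],s["force"])
```

```text
[0.6474 0.1614 0.162 ] 0.7995030649534386 [0.3868 0.7843 0.1947]
```

>>> move_arm([
  [-0.06,0,-0.03,0,0,0,0.5],
  [-0.13,0,-0.06,0,0,0,0],
  [-0.22,0,-0.1,0,0,0,0],
  [-0.3,0,-0.1,0,0,0,0],
  [-0.35,0,-0.1,0,0,0,0],
  [-0.37,0,-0.1,0,0,0,0],
  [-0.37,0,-0.1,0,0,0,0],
  [-0.37,0,-0.1,0,0,0,0],
])

```text
time_s: 10.15
position: [0.5435, 0.1279, 0.1923]
tcp_rot: [[0.953, 0.303, 0.002], [0.303, -0.953, 0.0], [0.002, 0.0, -1.0]]
force: [-0.3, -0.0, -0.5]
opening: 0.276
grasp_force: 0.0
```

Run:
```python
from b import *
c=viewer.capture("wrist"); cv2.imwrite("pics/w5.png",c["image"])
print([(t,x["location"],x["conf"]) for t in("jaw_back","brass_bushing_center") for x in nets.find_in("wrist",t)])
B=np.array([.5797,.1387,0])
tgt(B-np.array([.953,.303,0])*.03+[0,0,.071])
```

```text
[('jaw_back', [319.5, 131.9], 0.84), ('brass_bushing_center', [316.6, 40.0], 0.64)]
pos [0.5439 0.128  0.192 ] x-yaw 17.659679815307175 t 10.3
to [0.5511 0.1296 0.071 ] inc [0.024  0.002  0.4035]
```

View pics/w5.png

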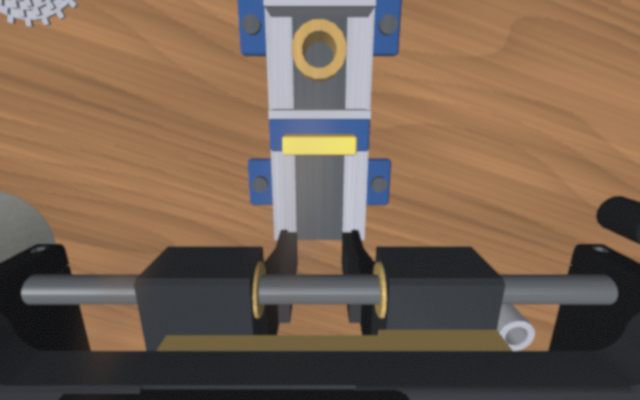

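The brass bushing stands upright between the jaws at (319,48). The lug is at (320,145) and the bed behind it is free. Descend behind the jaw with fingers shut.

>>> move_arm([
  [0,0,0.07,0,0,0,0],
  [0,0,0.16,0,0,0,0],
  [0,0,0.25,0,0,0,0],
  [0,0,0.33,0,0,0,0],
  [0,0,0.38,0,0,0,0],
  [0,0,0.4,0,0,0,0],
  [0,0,0.405,0,0,0,0],
  [0,0,0.405,0,0,0,0],
  [0,0,0.405,0,0,0,0],
])

```text
time_s: 11.05
position: [0.5436, 0.1279, 0.0714]
tcp_rot: [[0.953, 0.303, 0.002], [0.303, -0.953, 0.0], [0.002, 0.001, -1.0]]
force: [0.0, -0.8, 0.7]
opening: 0.006
grasp_force: 0.0
```

>>> move_arm([
  [0.015,0,0,0,0,0,0],
  [0.03,0,0,0,0,0,0],
  [0.045,0,0,0,0,0,0],
  [0.053,0,0,0,0,0,0],
  [0.06,0,0,0,0,0,0],
  [0.065,0,0,0,0,0,0],
  [0.07,0,0,0,0,0,0],
  [0.07,0,0,0,0,0,0],
])

```text
time_s: 11.72
position: [0.5627, 0.1343, 0.0706]
tcp_rot: [[0.953, 0.303, 0.0], [0.303, -0.953, 0.0], [0.0, 0.0, -1.0]]
force: [0.2, 0.3, 0.2]
opening: 0.005
grasp_force: 0.0
```

>>> move_arm([
  [0.005,0,0,0,0,0,0],
  [0.01,0,0,0,0,0,0],
  [0.015,0,0,0,0,0,0],
  [0.02,0,0,0,0,0,0],
  [0.025,0,0,0,0,0,0],
  [0.03,0,0,0,0,0,0],
  [0.035,0,0,0,0,0,0],
  [0.04,0,0,0,0,0,0],
  [0.045,0,0,0,0,0,0],
  [0.05,0,0,0,0,0,0],
])

```text
time_s: 12.55
position: [0.5763, 0.1387, 0.0704]
tcp_rot: [[0.953, 0.303, -0.001], [0.303, -0.953, -0.0], [-0.001, -0.0, -1.0]]
force: [-4.3, -1.9, 1.3]
opening: 0.007
grasp_force: 2.3
```

>>> move_arm([
  [0.004,0,0,0,0,0,0],
  [0.008,0,0,0,0,0,0],
  [0.012,0,0,0,0,0,0],
  [0.016,0,0,0,0,0,0],
  [0.02,0,0,0,0,0,0],
  [0.024,0,0,0,0,0,0],
  [0.028,0,0,0,0,0,0],
  [0.032,0,0,0,0,0,0],
])

```text
time_s: 13.22
position: [0.5858, 0.1417, 0.0704]
tcp_rot: [[0.953, 0.303, -0.001], [0.303, -0.953, -0.0], [-0.0, -0.0, -1.0]]
force: [-3.4, -2.1, -0.8]
opening: 0.003
grasp_force: 2.2
```

>>> move_arm([
  [0.0035,0,0,0,0,0,0],
  [0.007,0,0,0,0,0,0],
  [0.0105,0,0,0,0,0,0],
  [0.014,0,0,0,0,0,0],
  [0.0175,0,0,0,0,0,0],
  [0.021,0,0,0,0,0,0],
  [0.0245,0,0,0,0,0,0],
  [0.028,0,0,0,0,0,0],
  [0.0315,0,0,0,0,0,0],
])

```text
time_s: 13.97
position: [0.5936, 0.1442, 0.0705]
tcp_rot: [[0.953, 0.304, -0.003], [0.304, -0.953, -0.001], [-0.003, -0.0, -1.0]]
force: [-6.0, -4.4, 1.3]
opening: 0.004
grasp_force: 3.5
```

>>> move_arm([
  [0.003,0,0,0,0,0,0],
  [0.006,0,0,0,0,0,0],
  [0.009,0,0,0,0,0,0],
  [0.012,0,0,0,0,0,0],
])

```text
time_s: 14.3
position: [0.5971, 0.1453, 0.0705]
tcp_rot: [[0.953, 0.304, -0.003], [0.304, -0.953, -0.001], [-0.003, -0.0, -1.0]]
force: [-7.4, -3.4, 1.5]
opening: 0.003
grasp_force: 3.4
```

Now pushing the bushing (~8 N). Short slow steps from here.

>>> move_arm([
  [0.003,0,0,0,0,0,0],
  [0.006,0,0,0,0,0,0],
  [0.009,0,0,0,0,0,0],
])

```text
time_s: 14.55
position: [0.5996, 0.146, 0.0705]
tcp_rot: [[0.953, 0.303, -0.003], [0.303, -0.953, -0.001], [-0.003, -0.0, -1.0]]
force: [-6.8, -3.6, 0.1]
opening: 0.003
grasp_force: 3.4
```

>>> move_arm([
  [0.003,0,0,0,0,0,0],
  [0.006,0,0,0,0,0,0],
  [0.009,0,0,0,0,0,0],
])

```text
time_s: 14.8
position: [0.6004, 0.1463, 0.0705]
tcp_rot: [[0.953, 0.304, -0.007], [0.304, -0.953, -0.002], [-0.007, -0.0, -1.0]]
force: [-9.7, -6.5, 4.6]
opening: 0.002
grasp_force: 6.0
```

>>> move_arm([
  [0.003,0,0,0,0,0,0],
  [0.006,0,0,0,0,0,0],
])

```text
time_s: 14.97
position: [0.6004, 0.1464, 0.0705]
tcp_rot: [[0.952, 0.304, -0.011], [0.304, -0.953, -0.003], [-0.012, -0.001, -1.0]]
force: [-13.4, -8.4, 9.3]
opening: 0.007
grasp_force: 7.8
```

It has come up firm: position is fixed and force is rising, now about 16 N. One last small nudge toward 20 N.

>>> move_arm([
  [0.003,0,0,0,0,0,0],
  [0.004,0,0,0,0,0,0],
  [0.004,0,0,0,0,0,0],
])

```text
time_s: 15.22
position: [0.6003, 0.1463, 0.0705]
tcp_rot: [[0.952, 0.304, -0.014], [0.304, -0.953, -0.004], [-0.014, -0.001, -1.0]]
force: [-14.3, -7.7, 7.8]
opening: 0.006
grasp_force: 8.2
```

>>> move_arm([
  [0.003,0,0,0,0,0,0],
  [0.007,0,0,0,0,0,0],
  [0.007,0,0,0,0,0,0],
])

```text
time_s: 15.47
position: [0.6002, 0.1463, 0.0705]
tcp_rot: [[0.952, 0.305, -0.018], [0.305, -0.952, -0.005], [-0.019, -0.001, -1.0]]
force: [-19.0, -9.9, 13.3]
opening: 0.002
grasp_force: 10.3
```

About 21 N and firm. Back off, lift and check.

>>> move_arm([
  [-0.01,0,0,0,0,0,0],
  [-0.03,0,0,0,0,0,0],
  [-0.07,0,0,0,0,0,0],
  [-0.12,0,0,0,0,0,0],
  [-0.15,0,-0.03,0,0,0,0],
  [-0.17,0,-0.12,0,0,0,0],
  [-0.17,0,-0.24,0,0,0,0],
  [-0.17,0,-0.34,0,0,0,0],
  [-0.17,0,-0.4,0,0,0,0],
  [-0.17,0,-0.4,0,0,0,0],
])

```text
time_s: 16.3
position: [0.565, 0.134, 0.197]
tcp_rot: [[0.953, 0.303, 0.016], [0.303, -0.953, 0.001], [0.016, 0.004, -1.0]]
force: [1.4, 0.6, -0.2]
opening: 0.003
grasp_force: 0.0
```

Run:
```python
from b import *
c=viewer.capture("wrist"); d=viewer.capture("scene")
o=np.zeros((400,800,3),np.uint8); o[:,:400]=c["image"][:,120:520]; o[:,400:]=d["image"][80:330,260:510][:,:,:].repeat(1,0) if 0 else cv2.resize(d["image"][100:300,180:480],(400,400*200//300)) .__class__((0,)) if 0 else cv2.resize(d["image"][130:330,300:500],(400,400))
cv2.imwrite("pics/end.png",o); print(bot.read_state()["position"],bot.read_state()["force"])
```

```text
[0.5616 0.1337 0.1924] [-0.2976  1.0172 -0.2358]
```

View pics/end.png

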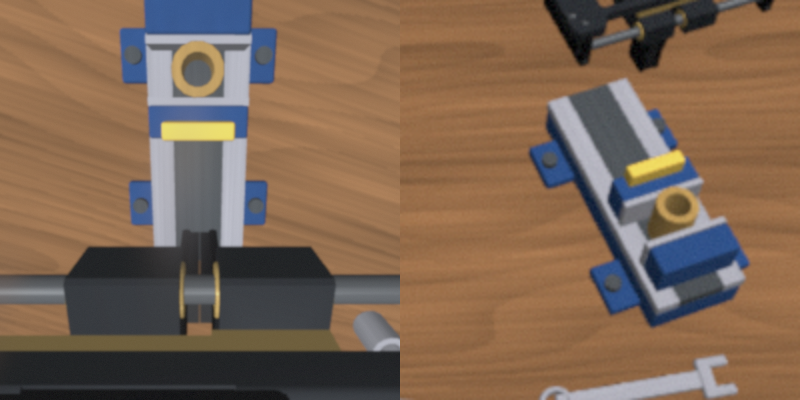

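The bushing stands upright, clamped between both jaws (198,68 left panel; 675,210 right panel), and the robot is clear.

```bash
python3 -c "
from rig import workorder
print(workorder.hand_in())"
```

```text
the job is handed in; nothing more can be done
None
```

The brass bushing stands upright, clamped between the vise jaws with a final push of about 21 N; the arm is clear, I never touched the steel or black bushing, and the job was handed in at about 16 s.

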